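# Reseat a tea canister's stuck inner lid and draw off the outer lid

### The job

The two lids of the stoneware tea canister have come off stuck together: the inner lid is caught up inside the outer one, on the flat tray. Pick the pair up by the wooden knob, set it on the open canister and press it down until the inner lid snaps home in the neck, then lift the outer lid off alone, leaving the inner lid fully seated. Finish still holding the outer lid up, about 10 cm above where it sat, and do not disturb the canister or the goods around it.

Things in the scene. Friction and masses are not known exactly. Their poses are not given: they have to be found in the camera images.
- outer_lid_knob (a point): Centre of the wooden knob (24 to 26 mm thick, 28 mm high) of the outer lid, a metal cap 85 mm across, 140 g; z up. The cap's flat top is 14 mm below this point, its open lower edge 44 mm below. Three sprung balls inside hold the inner lid by its rim and let go at about 3 N; pushing the cap down pushes on that rim. No other catch. With both lids home, this point is 27.5 mm above canister_mouth.
- inner_lid_rim (a point): Centre of the underside of the inner lid's rim: a metal disc 74 mm across, 4 mm thick, 60 g, with a 6 mm finger knob above and a tapered plug below (57 mm across, 50 mm at its bottom, 14 mm deep); z up. Stuck in the outer lid it is 27.5 mm below outer_lid_knob, on its axis; home in the canister it coincides with canister_mouth.
- canister_mouth (a point): Centre of the canister's mouth, at the top of its round steel neck (60 mm inside, 68 mm outside, 19 mm high), 102 mm above the table; z up. White stoneware body 90 mm across, 0.85 kg, loose. Four sprung balls in the neck snap over the plug's bead: pressing it home takes about 11 N, mostly over the last 6 mm; pulling it out over 8 N.
- tray: Flat glass tray with a printed picture, 108 x 176 x 8 mm, on which the stuck lids stand at the start; origin at the centre of its underside. Loose; stays where it is.
- tin_fig: Low round candle tin, 64 mm across, 45 mm high, bystander; origin at the centre of its underside.
- tin_salt: Low round candle tin, 64 mm across, 45 mm high, bystander; origin at the centre of its underside.
- pump_amber: Brown pump bottle, 62 mm across, 175 mm high, bystander; origin at the centre of its underside.
There are look-alikes about, which are no part of the job. What is shaped like the part that bears canister_mouth but turquoise is not meant.

How it is judged:
By the outcome, as a careful person would: the job done as asked, in the order asked, and still so for the second after the job is handed in, while the arm keeps its last pose, push and grip.
It also fails if it takes over 51 s, if anything falls off the work surface, if the arm or the gripper's body presses on something with over 40 N, if the wrist force passes 120 N, or if a joint passes its speed limit or range.

### The arm

A 7-joint arm with a two-finger parallel gripper is mounted at the origin on a cart in front of the work surface, level with it; the furniture and walls round the work are solid. World frame = base frame: x ahead of the robot, y to its left, z up, the work surface at z = 0. Lengths are in m, angles in rad, forces in N, time in s.
With the tool pointing down it reaches from about 0.425 to 0.825 m from the base axis. Payload 3.6 kg.
Tool frame: the origin (TCP) lies midway between the tips of the shut fingers; the grasp point (between the pads) lies 19 mm behind it (grasp_offset is the distance from the TCP to the grasp point, in m); z points along the fingers, x is the direction in which the jaws open and shut, and the axes are right-handed (so a half turn about z gives the same grasp; the last joint's range is limited). The gripper opens to 85 mm and grips with 20 to 120 N. Pads are 22 mm wide; open, the fingers measure 114 mm over their backs; the gripper's body (76 mm by 85 mm) begins 54 mm behind the grasp point. The pads swing forward as they close: fully open they stand 13 mm farther back than shut.
Start: joints at [-1.333, 0.615, -0.013, 1.423, 0.008, 1.103, -0.04], TCP at [0.17, 0.627, 0.231] pointing down, gripper open.
Joint ranges: [-3.12, 3.12], [-0.3, 2.06], [-1.34, 1.32], [0.26, 2.42], [-1.36, 4.5], [0.01, 1.98], [-2.84, 2.84]. Speed limits (rad/s): [2.79, 2.79, 3.14, 3.14, 3.14, 3.14, 3.14].

### API

Orientations are given as a unit quaternion [x, y, z, w].
In Python, from workcell import * gives the robot as it stands. Calls block until the motion is done:
- move_ptp(position, orientation): joint-space move of the TCP to a pose.
- servo_line(position, speed=0.15, attitude=None, contact_N=None): straight line of the TCP; attitude=None keeps the orientation; speed is the mean speed in m/s. With contact_N (N) it stops when the force on the tool has changed by that much, and returns True; else False.
- movej(angles): joint-space move.
- set_gripper(opening): finger opening in m; the grip force is fixed at half the most; returns when the fingers have stopped.
- dwell(seconds).
- inverse_kinematics(position, orientation): joint angles nearest the present ones, or None.
- state(): the state.
- grab_frame(name): name is "side" or "top"; returns the picture (384x512x3 uint8, blue, green, red); there is no depth.
- camera_info(name): a dict with "intrinsics" (3x3 intrinsics, pixels), "dist_coeffs" ([k1, k2, p1, p2, k3] as OpenCV has them; the pictures are not rectified), "view" (4x4, takes a point from world to camera coordinates). Camera axes: x right, y up, looking along -z (the intrinsics and any distortion apply to the point x, -y, -z); pixel columns grow to the right and rows downward; lengths in m; the calibration is good to about 2 mm. A picture is of the moment at which its call begins. camera_info takes no time and is no camera call.
A pose or a line that the arm cannot do raises PlanningError and nothing moves.
- close_job(): hands the job in, once; it reports no verdict.
The state is a dict: "time_s": time; "joint_pos": joint angles; "qvel": joint speeds; "joint_torque": joint torques, N m; "position": TCP position; "tool_rot": TCP orientation; "ft_force": force on the tool from outside, world axes, zero at the start; "ft_torque": the same for the moment, N m; "opening": finger opening in m.
Only numpy, scipy, OpenCV 4.12 (cv2) and the standard library are available. Lean on these libraries where they do the work, as an engineer would, in place of code of your own. Each camera call takes 0.05 s, during which the arm holds its last target.

## Working session

There is one attempt and no reset: what is moved stays moved. The work goes in short steps, each a Python script; the robot and the scene stay as the last script left them, time stands still between calls to the robot, and variables do not carry over. Pictures are saved under pics/ and viewed, and the job is handed in when it is done.

```bash
ls; mkdir -p pics
python3 - <<'E'
from workcell import *
import cv2
for n in("side","top"):
    cv2.imwrite(f"pics/{n}0.png",grab_frame(n)); c=camera_info(n); print(n,c)
s=state();print(s)
E
```

```text
pics
side {'intrinsics': array([[361.30011143,   0.        , 256.52240317],
       [  0.        , 361.30011143, 191.01833899],
       [  0.        ,   0.        ,   1.        ]]), 'dist_coeffs': array([0.00801804, 0.        , 0.        , 0.        , 0.        ]), 'view': array([[-0.99818275, -0.05812791, -0.01588552,  0.52900466],
       [ 0.01496605, -0.49449846,  0.86904965, -0.04457583],
       [-0.0583714 ,  0.86723262,  0.49446977, -0.921399  ],
       [ 0.        ,  0.        ,  0.        ,  1.        ]])}
top {'intrinsics': array([[382.16592387,   0.        , 254.04959591],
       [  0.        , 382.16592387, 183.48968604],
       [  0.        ,   0.        ,   1.        ]]), 'dist_coeffs': array([-0.03402731,  0.        ,  0.        ,  0.        ,  0.        ]), 'view': array([[ 0.09419797, -0.99555098, -0.00223468,  0.03824616],
       [ 0.96854873,  0.09112332,  0.23153813, -0.54916668],
       [-0.23030438, -0.02397482,  0.97282326, -0.84512368],
       [ 0.        ,  0.        ,  0.        ,  1.        ]])}
{'time_s': 0.1, 'joint_pos': array([-1.33249425,  0.61584046, -0.01263578,  1.42474207,  0.00809884,
        1.10340079, -0.04039865]), 'qvel': array([ 0.00085808, -0.00303157, -0.00185027, -0.00360372, -0.00109798,
        0.00096023,  0.00014118]), 'joint_torque': array([ 1.35878694e-03, -4.70385611e+01,  2.60490803e-01, -1.71570861e+01,
        1.01558369e-02,  5.88259776e-03, -1.51287452e-05]), 'position': array([0.16991497, 0.62668522, 0.23024114]), 'tool_rot': array([ 7.94240935e-01,  6.07601817e-01, -9.24290588e-04,  7.17987555e-04]), 'ft_force': array([0.77062722, 0.8045049 , 0.17591516]), 'ft_torque': array([ 0.02462704, -0.05021274, -0.01330113]), 'opening': 0.08499113085959299}
```

View pics/side0.png

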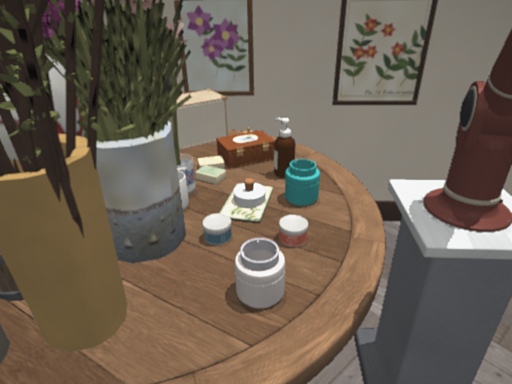

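View pics/top0.png

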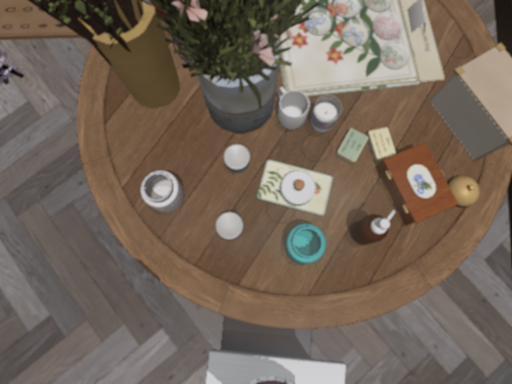

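Side view: lids with brown knob at about (249,186), white canister mouth (261,250), turquoise look-alike (302,172). Top view: knob (298,185), canister mouth (160,187). I'll enlarge these.

Run:
```python
import cv2,numpy as np
s=cv2.imread("pics/side0.png");t=cv2.imread("pics/top0.png")
def c(i,x,y,w=80,h=60): return cv2.resize(i[y-h//2:y+h//2,x-w//2:x+w//2],(400,300),interpolation=cv2.INTER_CUBIC)
cv2.imwrite("pics/z0.png",np.vstack([np.hstack([c(s,249,195),c(s,260,265,107,80)]),np.hstack([c(t,298,185),c(t,162,190)])]))
```

```text
(no output)
```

View pics/z0.png

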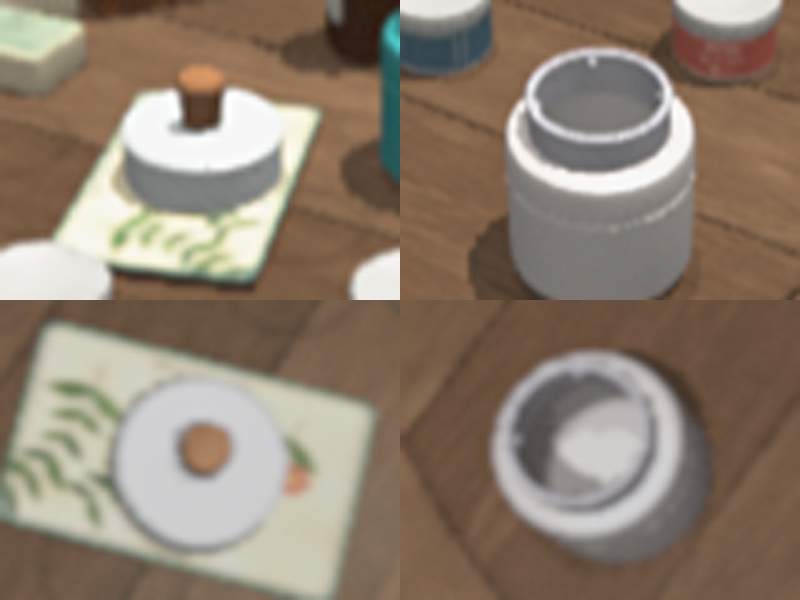

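```bash
cat > h.py <<'E'
import cv2,numpy as np
from workcell import *
def rays(n,px):
    c=camera_info(n);K=np.array(c["intrinsics"]);d=np.array(c["dist_coeffs"]);V=np.array(c["view"])
    u=cv2.undistortPoints(np.array(px,float).reshape(-1,1,2),K,d).reshape(-1,2)
    dc=np.c_[u[:,0],-u[:,1],-np.ones(len(u))]
    R=V[:3,:3]; return -R.T@V[:3,3], dc@R
def onz(n,px,z):
    o,d=rays(n,px); return o+d*((z-o[2])/d[:,2])[:,None]
def proj(n,P):
    c=camera_info(n);K=np.array(c["intrinsics"]);d=np.array(c["dist_coeffs"]);V=np.array(c["view"])
    p=np.atleast_2d(P)@V[:3,:3].T+V[:3,3]; p=p*[1,-1,-1]
    return cv2.projectPoints(p,np.zeros(3),np.zeros(3),K,d)[0].reshape(-1,2)
def circ(P):
    A=np.c_[2*P[:,:2],np.ones(len(P))];b=(P[:,:2]**2).sum(1)
    x=np.linalg.lstsq(A,b,rcond=None)[0]; return x[:2],np.sqrt(x[2]+x[0]**2+x[1]**2)
def tri(pa,pb,na="side",nb="top"):
    o1,d1=rays(na,[pa]);o2,d2=rays(nb,[pb]);d1=d1[0];d2=d2[0]
    s=np.linalg.lstsq(np.c_[d1,-d2],o2-o1,rcond=None)[0]
    a=o1+s[0]*d1;b=o2+s[1]*d2; return (a+b)/2,np.linalg.norm(a-b)
E
python3 - <<'E'
from h import *
im={n:cv2.imread(f"pics/{n}0.png") for n in("side","top")}
for n,(x0,y0,x1,y1),(kx,ky) in(("side",(222,172,276,216),(249,186)),("top",(276,160,322,212),(298,185))):
    i=im[n];sub=i[y0:y1,x0:x1]
    h=cv2.cvtColor(sub,cv2.COLOR_BGR2HSV)
    # knob orange
    for thr in(100,):
        m=((h[...,1]>90)&(h[...,2]>thr)&(h[...,0]<20)).astype(np.uint8)
        nl,l,st,ce=cv2.connectedComponentsWithStats(m)
        for k in range(1,nl):
            if st[k,4]>15: c=ce[k]+[x0,y0];print(n,"knobtop",st[k],c,onz(n,[c],.066)[0])
    for v in(170,185,200):
        m=((h[...,1]<30)&(h[...,2]>v)).astype(np.uint8)
        cs,_=cv2.findContours(m,cv2.RETR_EXTERNAL,cv2.CHAIN_APPROX_NONE)
        cc=max(cs,key=cv2.contourArea).reshape(-1,2)
        hull=cv2.convexHull(cc).reshape(-1,2)+[x0,y0]
        print(n,v,"cap",circ(onz(n,hull,.038)),cv2.boundingRect(hull.astype(np.int32)))
s=im["side"];t=im["top"]
def c(i,x,y): return cv2.resize(i[y:y+50,x:x+66],(792,600),interpolation=cv2.INTER_CUBIC)
cv2.imwrite("pics/z1.png",c(s,228,236));cv2.imwrite("pics/z2.png",c(t,130,164))
E
```

```text
side knobtop [  0   0  54  44 898] [249.59799555 186.43541203] [0.54515801 0.0191586  0.066     ]
side 170 cap (array([ 0.54259899, -0.01116806]), np.float64(0.049268610569456674)) (233, 183, 38, 17)
side 185 cap (array([ 0.54225909, -0.0106384 ]), np.float64(0.049429300035839153)) (233, 183, 38, 16)
side 200 cap (array([ 0.54209457, -0.01060249]), np.float64(0.04925443807647486)) (233, 183, 38, 16)
top knobtop [  9   0  30   8 135] [301.00740741 162.67407407] [ 0.60467972 -0.01810338  0.066     ]
top knobtop [39  0  7 11 47] [318.61702128 165.0212766 ] [ 0.6027987  -0.06069866  0.066     ]
top knobtop [19 20  8  9 57] [298.50877193 184.31578947] [ 0.55067338 -0.01570546  0.066     ]
top 170 cap (array([ 0.56057002, -0.02282217]), np.float64(0.06474349982978694)) (276, 162, 46, 50)
top 185 cap (array([ 0.54718653, -0.0377871 ]), np.float64(0.056766086438027996)) (282, 168, 40, 44)
top 200 cap (array([ 0.55674643, -0.02660093]), np.float64(0.044324754458552246)) (283, 172, 39, 31)
```

View pics/z1.png

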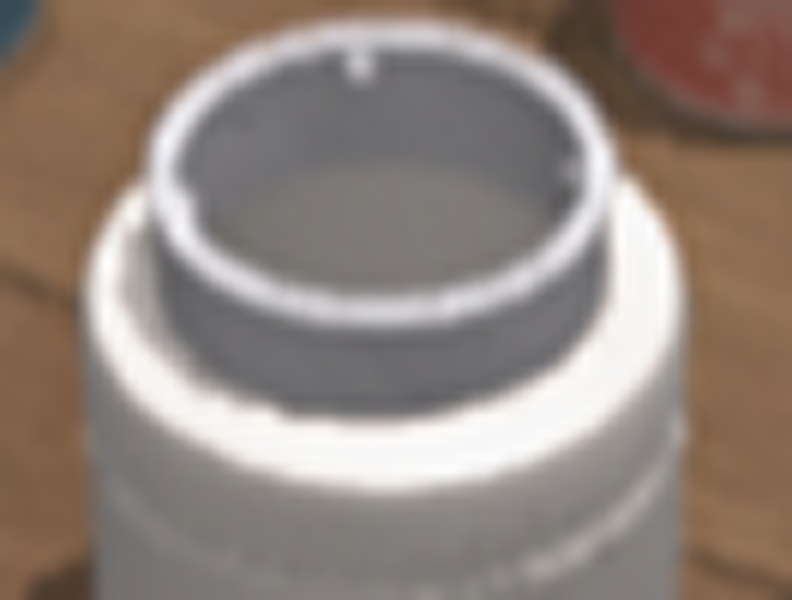

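View pics/z2.png

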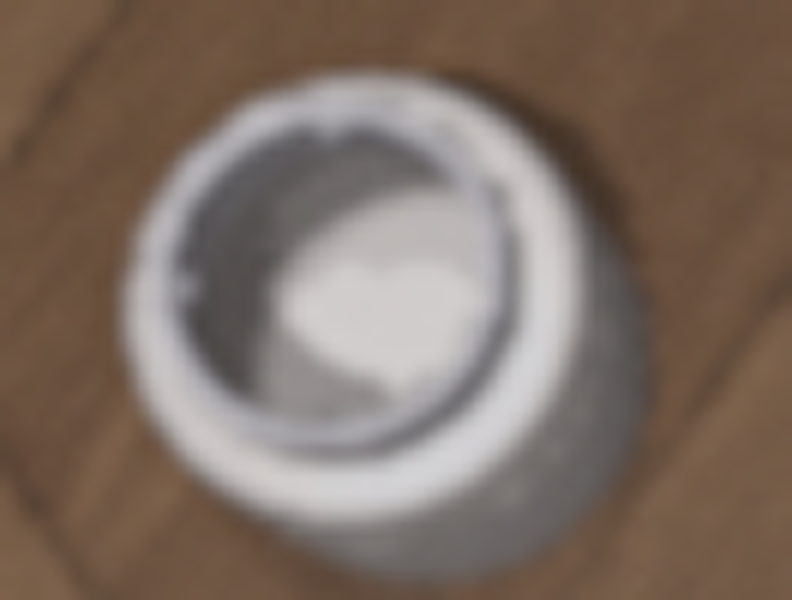

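Run:
```python
from h import *
f=lambda P,x,y,s:np.array(P,float)/s+[x,y]-.5+.5/s
S=f([(148,180),(385,17),(616,180),(378,325),(205,85),(560,85),(215,275),(550,270)],228,236,12)
T=f([(180,290),(335,122),(492,260),(330,432),(215,190),(455,385)],130,164,12)
for z in(.102,): print(circ(onz("side",S,z)),circ(onz("top",T,z)))
def ctr(P): e=cv2.fitEllipse(P.astype(np.float32));return e
print(ctr(S),ctr(T)); print("tri mouth",tri(ctr(S)[0],ctr(T)[0]))
im={n:cv2.imread(f"pics/{n}0.png") for n in("side","top")}
# knob tops
K={}
for n,(x0,y0,x1,y1) in(("side",(240,176,258,192)),("top",(290,176,307,194))):
    h=cv2.cvtColor(im[n][y0:y1,x0:x1],cv2.COLOR_BGR2HSV)
    m=((h[...,1]>90)&(h[...,2]>120)&(h[...,0]<20)).astype(np.uint8)
    nl,l,st,ce=cv2.connectedComponentsWithStats(m); k=1+np.argmax(st[1:,4]);K[n]=ce[k]+[x0,y0];print(n,st[k],K[n],onz(n,[K[n]],.066)[0])
print("tri knob top",tri(K["side"],K["top"]))
```

```text
(array([0.50538448, 0.3103718 ]), np.float64(0.033857142553105554)) (array([0.50622507, 0.30673726]), np.float64(0.03025759984577172))
((259.33349609375, 249.91888427734375), (25.267770767211914, 38.09325408935547), 89.19986724853516) ((157.75106811523438, 186.78741455078125), (25.816650390625, 26.122671127319336), 65.64550018310547)
tri mouth (array([0.5060956, 0.3076628, 0.0986227]), np.float64(0.0011541474866586954))
side [  0   0  18   8 122] [248.55737705 178.94262295] [ 0.55087761 -0.02095223  0.066     ]
top [ 5  4  8  9 57] [298.50877193 184.31578947] [ 0.55067338 -0.01570546  0.066     ]
tri knob top (array([ 0.55017976, -0.01544836,  0.06884809]), np.float64(0.00040049392673949263))
```

Run:
```python
from h import *
im={n:cv2.imread(f"pics/{n}0.png") for n in("side","top")}
print(onz("side",[(248.9,180.4)],.066),tri((248.9,180.4),(298.5,184.3)))
k=np.array([.5505,-.0165]); 
th=np.linspace(0,2*np.pi,60)
C=lambda c,r,z:np.c_[c[0]+r*np.cos(th),c[1]+r*np.sin(th),np.full(60,z)]
W=[]
m=np.array([.5058,.308])
for n,(x,y) in(("side",(209,165)),("side",(223,228)),("top",(258,155)),("top",(124,160))):
    z=cv2.resize(im[n][y:y+60,x:x+80],(400,300),interpolation=cv2.INTER_CUBIC)
    for P,col in((C(k,.0125,.066),(255,0,0)),(C(k,.0425,.038),(0,0,255)),(C(k,.0425,.008),(0,255,0)),(C(m,.034,.102),(0,0,255)),(C(m,.03,.102),(0,200,0)),(C(m,.045,0),(255,0,0))):
        q=((proj(n,P)-[x,y])*5+2).round().astype(np.int32);cv2.polylines(z,[q],True,col,1)
    W.append(z)
cv2.imwrite("pics/o0.png",np.vstack([np.hstack(W[:2]),np.hstack(W[2:])]))
```

```text
[[ 0.54936856 -0.01291853  0.066     ]] (array([ 0.55030892, -0.01576254,  0.06467293]), np.float64(0.001413265838874282))
```

View pics/o0.png

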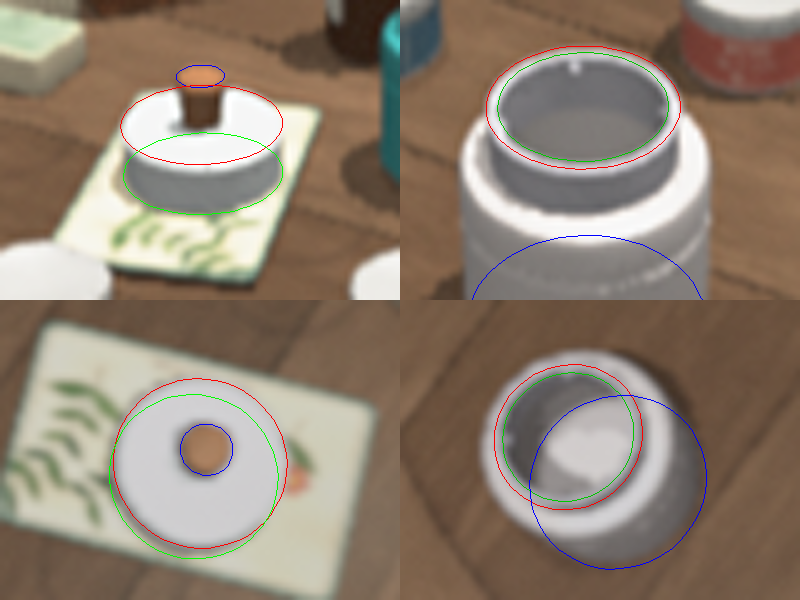

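Radii (33.9/30.3 mm) and projected circles match both objects. Knob is at about (0.550,-0.015), mouth at about (0.506,0.3085). Now I'll check neighbours and reachable jaw yaws.

Run:
```python
from h import *
from scipy.spatial.transform import Rotation as R
print("pump base/turq mouth/tins/vases",onz("top",[(372,235)],.1),onz("top",[(306,242)],.102),onz("top",[(237,155),(229,225)],.045),onz("top",[(240,120),(150,90)],.1))
print([ -np.array(camera_info(n)["view"])[:3,:3].T@np.array(camera_info(n)["view"])[:3,3] for n in("side","top")])
s=state();r=R.from_quat(s["tool_rot"]);print("jaw axis",r.as_matrix()[:,0])
for yaw in range(-180,180,15):
    a=np.radians(yaw);q=R.from_matrix(np.array([[np.cos(a),np.sin(a),0],[np.sin(a),-np.cos(a),0],[0,0,-1]])).as_quat()
    o=[inverse_kinematics(p,q) for p in([.5503,-.0152,.041],[.5503,-.0152,.2],[.5058,.3085,.22],[.5058,.3085,.115])]
    print(yaw,[None if v is None else np.round(v,2)[[0,4,6]].tolist() for v in o])
```

```text
pump base/turq mouth/tins/vases [[ 0.44222225 -0.1830441   0.1       ]] [[ 0.41315821 -0.03760079  0.102     ]] [[0.61603532 0.13903305 0.045     ]
 [0.44139129 0.13978639 0.045     ]] [[0.68633194 0.13673959 0.1       ]
 [0.74435687 0.36358137 0.1       ]]
[array([0.4749271 , 0.80777453, 0.50274608]), array([0.33365629, 0.06785621, 0.94939448])]
jaw axis [ 0.26163836  0.96516314 -0.00234072]
-180 [[0.26, 0.53, 2.63], [-0.65, -0.75, -2.41], [-0.3, 0.28, 2.3], [-0.3, 0.4, 2.19]]
-165 [[0.31, 0.6, 2.83], [-0.65, -0.75, -2.15], [-0.26, 0.33, 2.52], [-0.26, 0.46, 2.4]]
-150 [[-0.62, -1.15, -1.57], [-0.65, -0.75, -1.89], [-0.22, 0.38, 2.74], [-0.22, 0.52, 2.61]]
-135 [[-0.62, -1.15, -1.3], [-0.65, -0.75, -1.62], [-1.19, -0.74, -2.25], [-0.19, 0.58, 2.82]]
-120 [[-0.55, -1.02, -1.15], [-0.65, -0.75, -1.36], [-1.19, -0.74, -1.99], [-1.18, -0.96, -1.82]]
-105 [[-0.42, -0.8, -1.09], [-0.53, -0.55, -1.3], [-1.06, -0.52, -1.93], [-1.01, -0.64, -1.83]]
-90 [[-0.38, -0.73, -0.9], [-0.5, -0.5, -1.08], [-1.02, -0.47, -1.72], [-0.97, -0.58, -1.63]]
-75 [[-0.34, -0.65, -0.7], [-0.47, -0.47, -0.86], [
[... 795 characters left out ...]
60 [[-0.03, -0.04, 1.07], [-0.18, -0.15, 1.19], [-0.64, -0.05, 0.51], [-0.62, -0.05, 0.5]]
75 [[0.0, 0.03, 1.27], [-0.14, -0.12, 1.42], [-0.6, -0.01, 0.74], [-0.58, 0.01, 0.72]]
90 [[0.04, 0.1, 1.46], [-0.11, -0.09, 1.65], [-0.56, 0.02, 0.96], [-0.55, 0.06, 0.93]]
105 [[0.07, 0.17, 1.66], [-0.08, -0.06, 1.88], [-0.52, 0.06, 1.19], [-0.51, 0.11, 1.15]]
120 [[0.11, 0.24, 1.86], [-0.03, -0.02, 2.1], [-0.47, 0.11, 1.41], [-0.47, 0.16, 1.36]]
135 [[0.14, 0.3, 2.06], [0.02, 0.03, 2.32], [-0.43, 0.15, 1.63], [-0.43, 0.22, 1.57]]
150 [[0.18, 0.37, 2.25], [0.08, 0.08, 2.53], [-0.39, 0.2, 1.85], [-0.38, 0.29, 1.77]]
165 [[0.22, 0.45, 2.44], [0.13, 0.13, 2.74], [-0.34, 0.24, 2.08], [-0.34, 0.35, 1.98]]
```

```bash
cat >> h.py <<'E'
from scipy.spatial.transform import Rotation as R
a=np.radians(60);Q=R.from_matrix(np.array([[np.cos(a),np.sin(a),0],[np.sin(a),-np.cos(a),0],[0,0,-1]])).as_quat()
def st(t=""):
    s=state();print(t,round(s["time_s"],2),np.round(s["position"],4),np.round(s["ft_force"],2),np.round(s["ft_torque"],2),round(s["opening"],4))
E
python3 - <<'E'
from h import *
move_ptp([.40,.32,.23],Q);st()
move_ptp([.5503,-.0152,.16],Q);st()
set_gripper(.05)
servo_line([.5503,-.0152,.085],speed=.15)
servo_line([.5503,-.0152,.041],speed=.05,contact_N=6);st("down")
for n in("side","top"): cv2.imwrite(f"pics/{n}1.png",grab_frame(n))
s=cv2.imread("pics/side1.png");t=cv2.imread("pics/top1.png")
c=lambda i,x,y:cv2.resize(i[y-45:y+45,x-60:x+60],(400,300),interpolation=3)
cv2.imwrite("pics/z3.png",np.hstack([c(s,250,185),c(t,298,185)]))
E
```

```text
1.53 [0.3992 0.3219 0.23  ] [-0.32  0.28  0.02] [ 0.03  0.01 -0.03] 0.0853
 2.93 [ 0.5505 -0.0128  0.1601] [ 0.91  0.5  -0.16] [ 0.02  0.02 -0.  ] 0.0854
down 5.06 [ 0.5506 -0.0152  0.0413] [ 0.36 -0.01  0.12] [ 0.01 -0.02  0.03] 0.0504
```

View pics/z3.png

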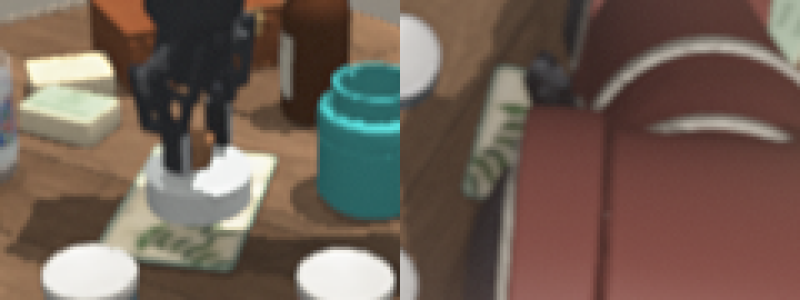

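The side crop shows the fingers straddling the knob, on the axis and clear of the cap. The top view is blocked by the arm. Closing and lifting.

Run:
```python
from h import *
set_gripper(0.0);st("closed")
servo_line([.5503,-.0152,.06],speed=.05);st("up")
servo_line([.5503,-.0152,.17],speed=.15);dwell(.2);st("up")
for n in("side","top"): cv2.imwrite(f"pics/{n}2.png",grab_frame(n))
s=cv2.imread("pics/side2.png")
cv2.imwrite("pics/z4.png",cv2.resize(s[90:210,180:340],(800,600),interpolation=3))
```

```text
closed 5.52 [ 0.5505 -0.0152  0.0415] [-0.74 -0.83  4.8 ] [-0.01  0.19 -0.01] 0.0231
up 6.05 [ 0.5503 -0.0152  0.0601] [ 0.12  0.54 -2.92] [0.01 0.02 0.01] 0.0233
up 7.13 [ 0.5497 -0.0152  0.1689] [ 0.56 -0.69 -1.69] [-0.01 -0.06 -0.02] 0.0231
```

View pics/z4.png

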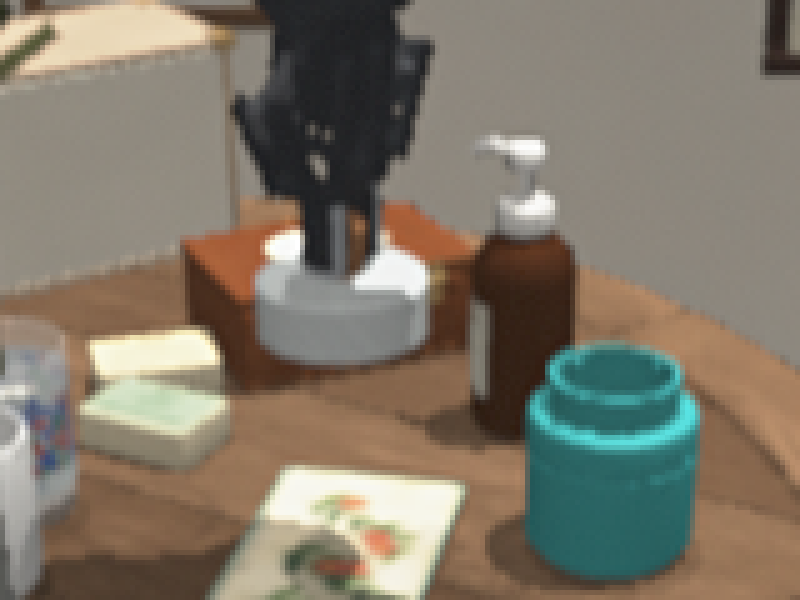

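Lids lifted level together (side crop: cap at (248,153), tray empty). Moving over the canister.

Run:
```python
from h import *
servo_line([.5058,.3085,.175],speed=.15);dwell(.3);st("over")
servo_line([.5058,.3085,.150],speed=.08);dwell(.3);st("over")
for n in("side","top"): cv2.imwrite(f"pics/{n}3.png",grab_frame(n))
s=cv2.imread("pics/side3.png");x,y=200,170
z=cv2.resize(s[y:y+90,x:x+120],(800,600),interpolation=3)
cv2.imwrite("pics/z5.png",z)
```

```text
over 9.86 [0.5059 0.3083 0.175 ] [ 0.02 -0.61 -2.21] [-0.    0.04  0.03] 0.0231
over 10.62 [0.5061 0.3086 0.1504] [-0.64  0.2  -2.51] [-0.   -0.04  0.03] 0.0229
```

View pics/z5.png

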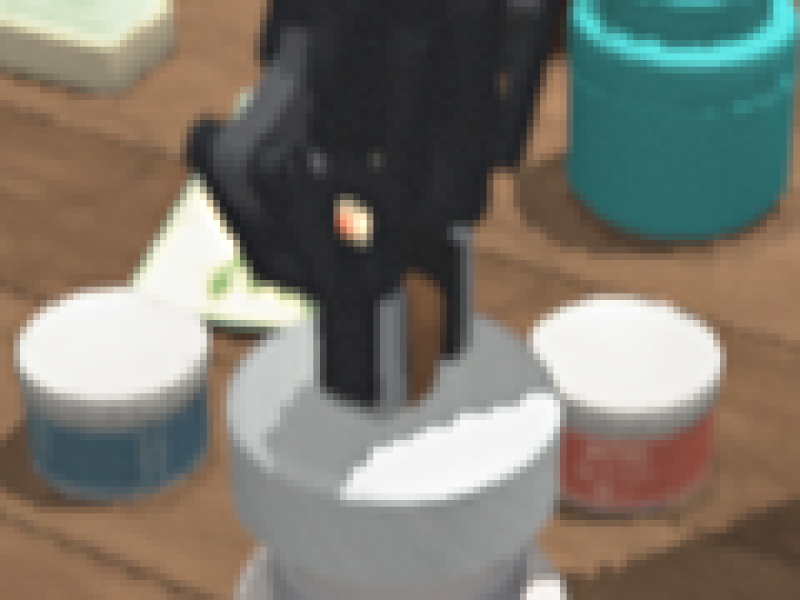

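View pics/top3.png

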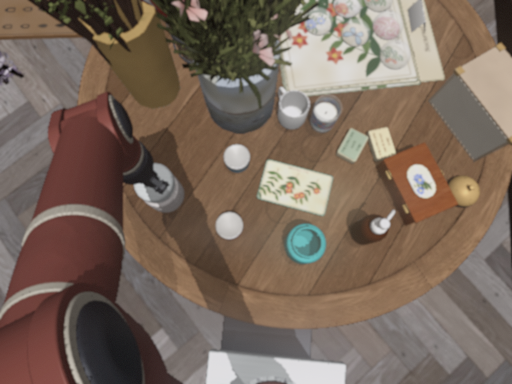

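Run:
```python
from h import *
th=np.linspace(0,2*np.pi,80)
C=lambda c,r,z:np.c_[c[0]+r*np.cos(th),c[1]+r*np.sin(th),np.full(80,z)]
p=state()["position"];W=[]
for n,(x,y,w,h) in(("side",(215,205,80,80)),("top",(124,150,80,80))):
    im=cv2.imread(f"pics/{n}3.png")[y:y+h,x:x+w];z=cv2.resize(im,(400,400),interpolation=3);raw=z.copy()
    for P,col in((C(p,.0425,p[2]-.003),(0,0,255)),(C(p,.0425,p[2]-.033),(0,255,0)),(C([.5058,.3085],.034,.102),(255,0,0))):
        q=((proj(n,P)-[x,y])*5+2).round().astype(np.int32);cv2.polylines(z,[q],True,col,1)
    W.append(z)
cv2.imwrite("pics/o1.png",np.hstack(W))
```

```text
(no output)
```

View pics/o1.png

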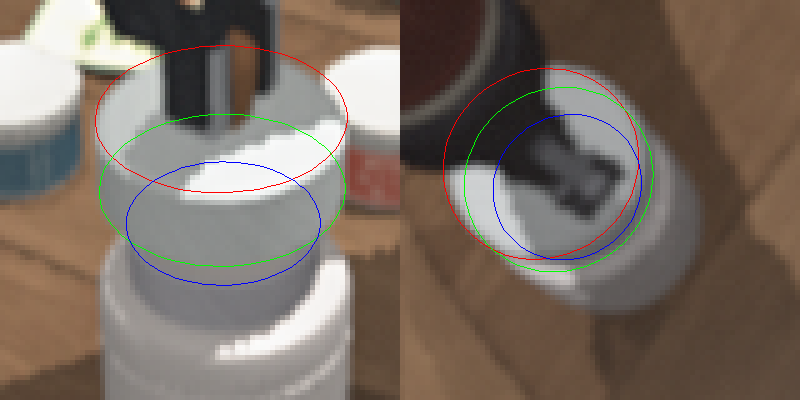

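Run:
```python
from h import *
g={k:cv2.cvtColor(cv2.imread(f"pics/{k}.png"),cv2.COLOR_BGR2GRAY).astype(int) for k in("side0","top0","side3","top3")}
print("side0 col259 r233-272",[(r,g["side0"][r,259]) for r in range(234,272)])
print("side0 row249 c236-285",[(c,g["side0"][249,c]) for c in range(236,285)])
print("side3 col261 r 225-285",[(r,g["side3"][r,261]) for r in range(226,280)])
print("side3 row245 c230-289",[(c,g["side3"][248,c]) for c in list(range(230,240))+list(range(278,290))])
for P in([.5058,.308],[.5058,.3104]):
  th=np.array([0,.5,1,1.5])*np.pi
  for r in(.034,.03):print(P,r,np.round(proj("side",np.c_[P[0]+r*np.cos(th),P[1]+r*np.sin(th),0*th+.102]),1).tolist())
```

```text
side0 col259 r233-272 [(234, np.int64(103)), (235, np.int64(108)), (236, np.int64(111)), (237, np.int64(142)), (238, np.int64(190)), (239, np.int64(185)), (240, np.int64(140)), (241, np.int64(128)), (242, np.int64(119)), (243, np.int64(111)), (244, np.int64(111)), (245, np.int64(110)), (246, np.int64(110)), (247, np.int64(110)), (248, np.int64(110)), (249, np.int64(115)), (250, np.int64(120)), (251, np.int64(124)), (252, np.int64(124)), (253, np.int64(124)), (254, np.int64(123)), (255, np.int64(123)), (256, np.int64(123)), (257, np.int64(123)), (258, np.int64(121)), (259, np.int64(122)), (260, np.int64(150)), (261, np.int64(200)), (262, np.int64(197)), (263, np.int64(135)), (264, np.int64(104)), (265, np.int64(105)), (266, np.int64(107)), (267, np.int64(109)), (268, np.int64(109)), (269, np.int64(104)), (270, np.int64(126)), (271, np.int64(204))]
side0 row249 c236-285 [(236, np.int64(111)), (237, np.int64(108)), (238, np.int64(105)), (239, np.int64(113)), (240, np.int64(169)), (241, np.int64(230)), (242, np.int64(188)), (243, np.int64(128)), (244, np.int64(116)), (245, np.int64(118))
[... 2221 characters left out ...]
 (236, np.int64(126)), (237, np.int64(128)), (238, np.int64(129)), (239, np.int64(132)), (278, np.int64(155)), (279, np.int64(154)), (280, np.int64(154)), (281, np.int64(147)), (282, np.int64(134)), (283, np.int64(122)), (284, np.int64(111)), (285, np.int64(105)), (286, np.int64(106)), (287, np.int64(105)), (288, np.int64(101)), (289, np.int64(100))]
[0.5058, 0.308] 0.034 [[239.8, 248.0], [258.1, 261.3], [278.6, 248.9], [260.1, 236.7]]
[0.5058, 0.308] 0.03 [[242.1, 248.0], [258.2, 259.7], [276.3, 248.9], [260.0, 238.1]]
[0.5058, 0.3104] 0.034 [[239.7, 248.9], [258.0, 262.3], [278.6, 249.8], [260.0, 237.5]]
[0.5058, 0.3104] 0.03 [[242.0, 248.9], [258.1, 260.7], [276.3, 249.7], [259.9, 238.9]]
```

Run:
```python
from h import *
s=cv2.imread("pics/side3.png")[220:280,220:300]
s=np.clip((s.astype(float)-90)*3,0,255).astype(np.uint8)
cv2.imwrite("pics/z6.png",cv2.resize(s,(800,600),interpolation=3))
```

```text
(no output)
```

View pics/z6.png

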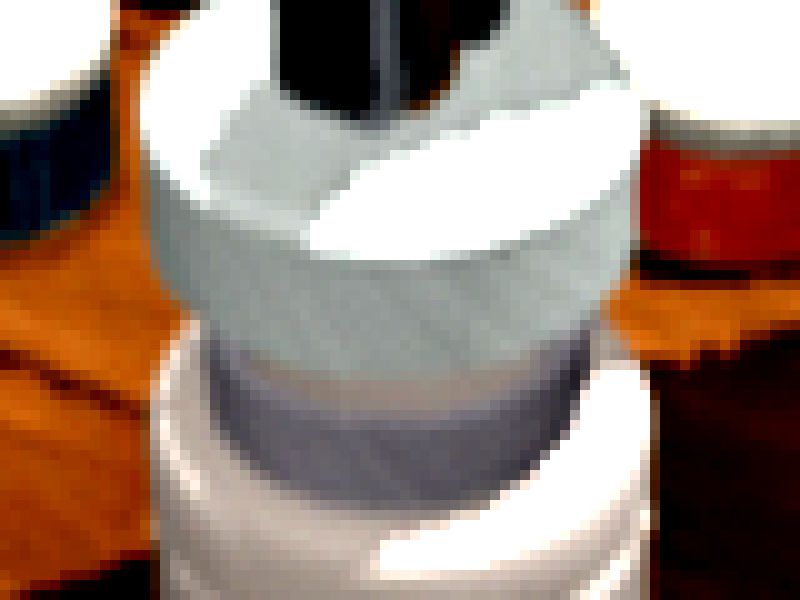

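Run:
```python
from h import *
s=cv2.imread("pics/top3.png")[155:215,125:205]
s=np.clip((s.astype(float)-60)*1.6,0,255).astype(np.uint8)
cv2.imwrite("pics/z7.png",cv2.resize(s,(800,600),interpolation=3))
```

```text
(no output)
```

View pics/z7.png

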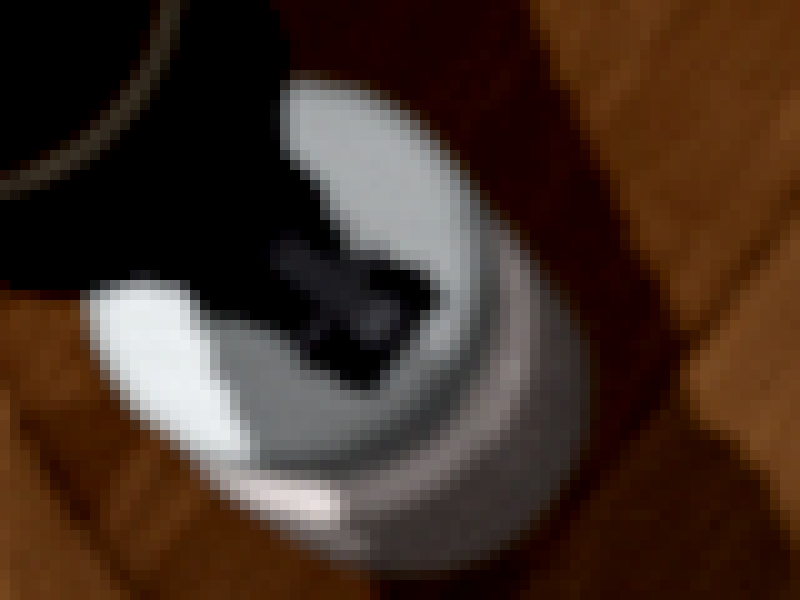

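Run:
```python
from h import *
from scipy.optimize import least_squares
P=np.array([(84,310),(94,350),(130,405),(320,80),(380,93),(430,125),(465,165)],float)/10+[125,155]-.45
for z in(.145,.1475):
  X=onz("top",P,z);print(circ(X),least_squares(lambda c:np.hypot(*(X[:,:2]-c).T)-.0425,[.5,.3]).x)
```

```text
(array([0.50726495, 0.30586272]), np.float64(0.044316805063115174)) [0.50940988 0.30788273]
(array([0.50672538, 0.30512301]), np.float64(0.04417907163007844)) [0.50872409 0.30700786]
```

Cap and mouth, each measured in both views, agree to within 1–2 mm. I'll shift slightly to (0.5053, 0.309) and go down guarded.

Run:
```python
from h import *
servo_line([.5053,.309,.140],speed=.06);dwell(.3);st("pre")
for z in(.133,.129,.126):
    c=servo_line([.5053,.309,z],speed=.03,contact_N=5);dwell(.15);st(f"{z} {c}")
    if c:break
```

```text
pre 11.33 [0.5055 0.309  0.1402] [-0.86  0.24 -2.13] [-0.03  0.02  0.02] 0.0232
0.133 False 11.87 [0.5054 0.309  0.133 ] [ 0.49  0.31 -2.3 ] [ 0.01 -0.04 -0.01] 0.0229
0.129 False 12.3 [0.5054 0.309  0.129 ] [-0.21  0.09 -2.64] [-0.05 -0.   -0.02] 0.0229
0.126 False 12.7 [0.5053 0.3091 0.126 ] [ 0.15  0.34 -2.25] [ 0.17 -0.03  0.04] 0.023
```

Run:
```python
from h import *
z=.126
while z>.112:
    z-=.001
    c=servo_line([.5053,.309,z],speed=.02,contact_N=24);s=state();st(f"{z:.3f} {c}")
    if s["ft_force"][2]>22 or c:break
```

```text
0.125 False 12.95 [0.5055 0.3092 0.1251] [ 0.31  0.   -2.32] [ 0.09 -0.03  0.01] 0.0233
0.124 False 13.2 [0.5056 0.3092 0.1243] [0.36 0.8  0.05] [ 0.21 -0.07 -0.04] 0.023
0.123 False 13.45 [0.5057 0.3092 0.1235] [0.5  0.84 1.85] [ 0.13  0.02 -0.  ] 0.023
0.122 False 13.7 [0.5047 0.3084 0.1212] [-0.48  0.21 -2.75] [ 0.07 -0.06 -0.07] 0.0228
0.121 False 13.95 [0.5049 0.3088 0.1204] [-0.18  0.66 -3.25] [0.08 0.02 0.04] 0.0233
0.120 False 14.2 [0.5052 0.309  0.1199] [ 0.1   2.13 -1.41] [ 0.12 -0.03  0.04] 0.0229
0.119 False 14.45 [0.5054 0.309  0.1191] [ 0.37  0.42 -1.98] [ 0.17 -0.06  0.01] 0.0232
0.118 False 14.7 [0.5054 0.3091 0.119 ] [-1.51  0.1   4.83] [-0.17  0.44  0.02] 0.0234
0.117 False 14.95 [0.5055 0.309  0.1189] [-4.12 -0.93 10.16] [-0.28  0.72  0.06] 0.0233
0.116 False 15.2 [0.5055 0.3091 0.1189] [-3.77 -2.01 15.87] [-0.47  1.04 -0.  ] 0.023
0.115 False 15.45 [0.5055 0.3091 0.1189] [-6.73 -2.21 20.42] [-0.64  1.36  0.01] 0.0234
0.114 False 15.7 [0.5056 0.3091 0.1189] [-7.37 -3.17 26.16] [-0.87  1.62 -0.04] 0.0229
```

Run:
```python
from h import *
for z in (.113,.112):
    servo_line([.5053,.309,z],speed=.02);st()
cv2.imwrite("pics/side4.png",grab_frame("side"))
servo_line([.5055,.3091,.119],speed=.03);dwell(.2);st("relaxed")
cv2.imwrite("pics/side5.png",grab_frame("side"))
W=[]
for k in(4,5):
    s=cv2.imread(f"pics/side{k}.png")[215:305,220:300]
    W.append(cv2.resize(np.clip((s.astype(float)-50)*1.7,0,255).astype(np.uint8),(400,450),interpolation=3))
cv2.imwrite("pics/z8.png",np.hstack(W))
```

```text
15.95 [0.5056 0.3091 0.1188] [-8.94 -3.14 29.86] [-1.02  1.94  0.02] 0.0229
 16.2 [0.5056 0.3092 0.1188] [-9.62 -4.6  35.37] [-1.21  2.22 -0.02] 0.0233
relaxed 16.83 [0.5057 0.3091 0.119 ] [-1.09 -0.24  4.85] [-0.03  0.22 -0.08] 0.0236
```

View pics/z8.png

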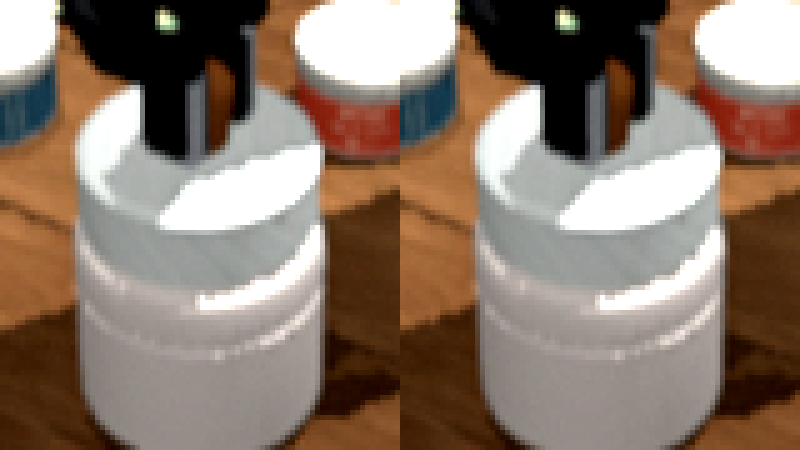

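The cap sits level just above the shoulder, and 35 N gave a hard stop at the expected home height (TCP 0.119). Lifting slowly.

Run:
```python
from h import *
for z in(.120,.121,.122,.124,.127,.132):
    servo_line([.5055,.3091,z],speed=.02);st(z)
servo_line([.5055,.3091,.17],speed=.1);dwell(.3)
for i in range(4): dwell(.1);st("up")
for n in("side","top"): cv2.imwrite(f"pics/{n}6.png",grab_frame(n))
s=cv2.imread("pics/side6.png")[195:285,205:305]
cv2.imwrite("pics/z9.png",cv2.resize(np.clip((s.astype(float)-40)*1.5,0,255).astype(np.uint8),(660,594),interpolation=3))
```

```text
0.12 17.13 [0.5052 0.309  0.1191] [-0.38  0.79 -2.37] [ 0.1   0.   -0.04] 0.023
0.121 17.38 [0.5051 0.3088 0.1205] [ 0.23  1.49 -2.98] [0.11 0.03 0.05] 0.023
0.122 17.63 [0.5053 0.3088 0.1218] [-1.22 -0.87 -3.38] [-0.05  0.09  0.05] 0.0234
0.124 17.88 [0.506  0.3095 0.1247] [-0.45  0.74 -0.51] [ 0.06  0.06 -0.03] 0.0232
0.127 18.18 [0.5057 0.309  0.1272] [ 0.51  0.16 -1.4 ] [0.02 0.04 0.08] 0.0231
0.132 18.58 [0.5056 0.3092 0.1322] [ 0.18  0.26 -1.24] [-0.02  0.    0.02] 0.0232
up 19.52 [0.5054 0.309  0.1696] [-0.06 -0.08 -1.85] [-0.03  0.02 -0.01] 0.0235
up 19.62 [0.5055 0.309  0.1698] [-0.09  0.21 -1.71] [ 0.02  0.   -0.  ] 0.0233
up 19.72 [0.5055 0.3091 0.1699] [ 0.24 -0.69 -1.6 ] [0.01 0.01 0.02] 0.0228
up 19.82 [0.5055 0.3091 0.17  ] [ 0.05  0.42 -2.05] [-0.02  0.03 -0.01] 0.023
```

View pics/z9.png

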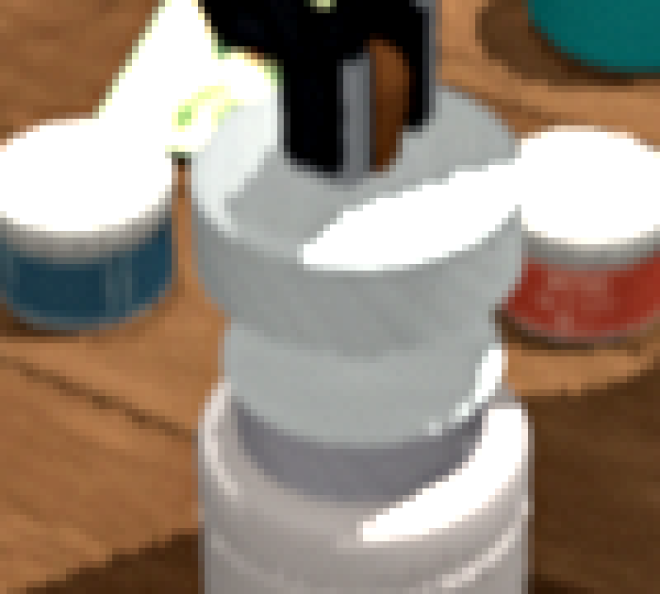

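The inner lid stayed on the neck and the cap is off. Rising to the final height to check its seat.

Run:
```python
from h import *
servo_line([.5055,.3091,.219],speed=.1);dwell(.3);st()
for n in("side","top"): cv2.imwrite(f"pics/{n}7.png",grab_frame(n))
s=cv2.imread("pics/side7.png")[225:285,220:300];raw=cv2.resize(np.clip((s.astype(float)-60)*1.5,0,255).astype(np.uint8),(400,300),interpolation=3)
z=raw.copy();th=np.linspace(0,2*np.pi,80)
for r,h,col in((.037,.102,(0,0,255)),(.037,.106,(0,200,0)),(.034,.083,(255,0,0))):
    P=np.c_[.5055+r*np.cos(th),.3104+r*np.sin(th),0*th+h]
    cv2.polylines(z,[((proj("side",P)-[220,225])*5+2).round().astype(np.int32)],True,col,1)
    q=proj("side",P);print(h,q.min(0),q.max(0))
t=cv2.imread("pics/top7.png")[155:215,125:205]
s0=cv2.imread("pics/side7.png")
cv2.imwrite("pics/z10.png",np.vstack([np.hstack([raw,z]),np.hstack([cv2.resize(t,(400,300),interpolation=3),cv2.resize(s0,(400,300))])]))
g=cv2.cvtColor(s0,cv2.COLOR_BGR2GRAY);print([(r,int(g[r,258])) for r in range(225,275)])
```

```text
20.86 [0.5053 0.3089 0.2184] [ 0.43 -0.48 -1.87] [ 0.    0.   -0.02] 0.023
0.102 [238.06216329 236.53128623] [280.45590293 263.50210697]
0.106 [237.96782927 234.76796266] [280.49438553 261.63720014]
0.083 [240.19587036 245.7755672 ] [278.57973965 270.97148044]
[(225, 110), (226, 110), (227, 112), (228, 109), (229, 106), (230, 109), (231, 111), (232, 100), (233, 100), (234, 132), (235, 167), (236, 173), (237, 154), (238, 149), (239, 151), (240, 151), (241, 149), (242, 148), (243, 149), (244, 151), (245, 151), (246, 153), (247, 154), (248, 151), (249, 149), (250, 153), (251, 154), (252, 153), (253, 152), (254, 152), (255, 150), (256, 150), (257, 149), (258, 150), (259, 150), (260, 150), (261, 148), (262, 135), (263, 121), (264, 118), (265, 118), (266, 120), (267, 121), (268, 120), (269, 119), (270, 122), (271, 136), (272, 171), (273, 224), (274, 242)]
```

View pics/z10.png

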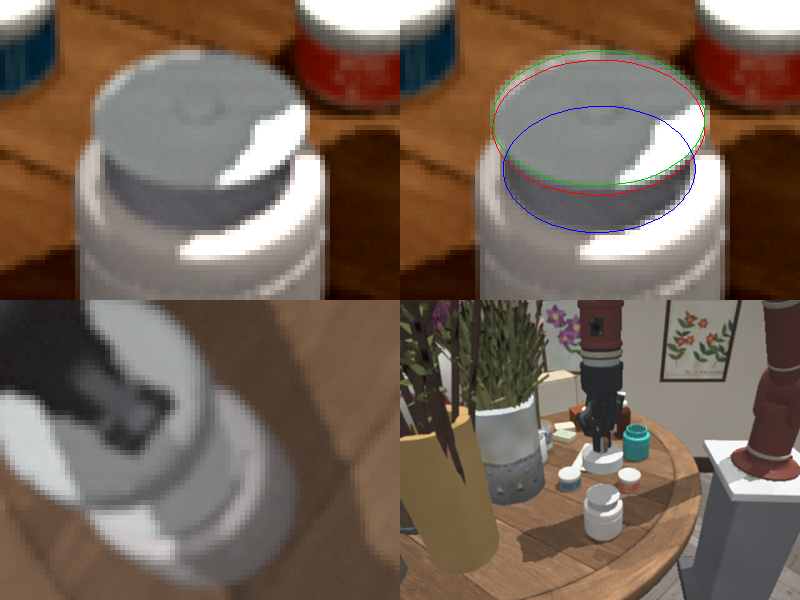

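Run:
```python
from h import *
W=[]
for k in("side0","side7"):
    s=cv2.imread(f"pics/{k}.png");g=cv2.cvtColor(s,cv2.COLOR_BGR2GRAY)
    for c in(250,258,264): print(k,c,[(r,int(g[r,c])) for r in list(range(258,284))])
    print(k,"body row 285",[int(v) for v in g[285,230:242]],[int(v) for v in g[285,278:292]],"bottom c258",[(r,int(g[r,258])) for r in range(296,312)])
    W.append(cv2.resize(np.clip((s[228:312,224:298].astype(float)-60)*1.6,0,255).astype(np.uint8),(400,454),interpolation=3))
cv2.imwrite("pics/z11.png",np.hstack(W))
```

```text
side0 250 [(258, 131), (259, 179), (260, 205), (261, 174), (262, 121), (263, 107), (264, 109), (265, 110), (266, 111), (267, 109), (268, 109), (269, 142), (270, 221), (271, 248), (272, 246), (273, 245), (274, 235), (275, 186), (276, 143), (277, 131), (278, 127), (279, 125), (280, 124), (281, 123), (282, 124), (283, 127)]
side0 258 [(258, 121), (259, 122), (260, 151), (261, 199), (262, 196), (263, 132), (264, 104), (265, 107), (266, 110), (267, 111), (268, 109), (269, 104), (270, 126), (271, 204), (272, 246), (273, 247), (274, 247), (275, 245), (276, 216), (277, 159), (278, 137), (279, 129), (280, 127), (281, 125), (282, 123), (283, 122)]
side0 264 [(258, 121), (259, 129), (260, 169), (261, 202), (262, 179), (263, 123), (264, 106), (265, 109), (266, 109), (267, 108), (268, 105), (269, 107), (270, 161), (271, 236), (272, 249), (273, 247), (274, 249), (275, 246), (276, 194), (277, 149), (278, 138), (279, 133), (280, 130), (281, 128), (282, 124), (283, 121)]
side0 body row 285 [78, 65, 64, 64, 64, 75, 104, 113, 113, 114, 116, 116] [126, 126, 126, 127, 127, 126, 117, 107, 107, 109, 109, 1
[... 822 characters left out ...]
), (281, 138), (282, 136), (283, 134)]
side7 264 [(258, 150), (259, 177), (260, 222), (261, 219), (262, 163), (263, 121), (264, 116), (265, 119), (266, 119), (267, 117), (268, 116), (269, 112), (270, 123), (271, 170), (272, 231), (273, 247), (274, 248), (275, 242), (276, 199), (277, 163), (278, 151), (279, 145), (280, 142), (281, 140), (282, 137), (283, 133)]
side7 body row 285 [73, 73, 72, 71, 70, 84, 113, 123, 122, 125, 127, 128] [139, 139, 138, 139, 141, 135, 104, 66, 60, 65, 67, 67, 72, 72] bottom c258 [(296, 132), (297, 132), (298, 132), (299, 132), (300, 132), (301, 131), (302, 132), (303, 132), (304, 132), (305, 132), (306, 131), (307, 118), (308, 88), (309, 62), (310, 57), (311, 62)]
```

View pics/z11.png

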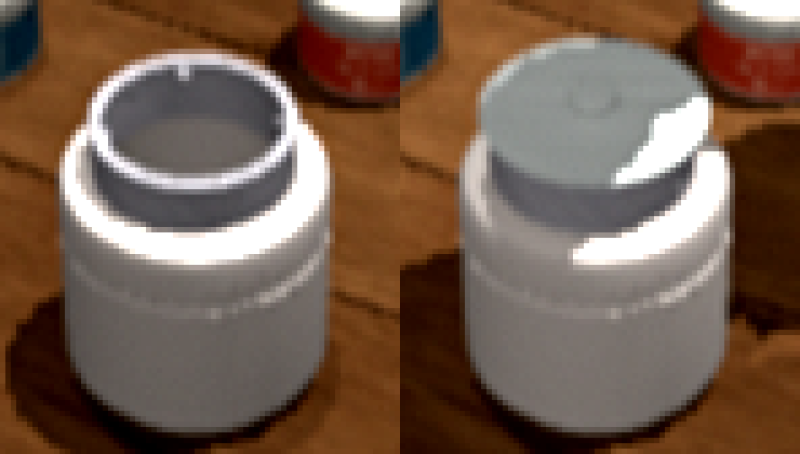

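The canister base is in the same pixels as before (bottom edge row 308). The inner lid's back edge is at row 234.1; fully seated predicts about 234.4, and a lid stuck 4–6 mm high would be at about 232. One last check on the bystanders, then I hand in.

Run:
```python
from h import *
for v,boxes in(("side",{"fig":(200,212,234,246),"salt":(277,215,310,247),"pump":(272,115,297,178)}),("top",{"tray":(258,160,336,216),"tinA":(222,142,252,174),"tinB":(213,208,246,242),"pump":(352,205,400,246)})):
    A=cv2.imread(f"pics/{v}0.png",0);B=cv2.imread(f"pics/{v}7.png",0)
    for k,(a,b,c,d) in boxes.items():
        T=A[b:d,a:c];r=cv2.matchTemplate(B[b-5:d+5,a-5:c+5],T,cv2.TM_CCOEFF_NORMED);_,m,_,l=cv2.minMaxLoc(r);print(v,k,"shift",l[0]-5,l[1]-5,round(m,2))
dwell(.5);st();close_job()
```

```text
side fig shift 0 0 1.0
side salt shift 0 0 0.99
side pump shift 0 0 0.71
top tray shift 0 0 0.9
top tinA shift 0 0 1.0
top tinB shift 0 0 1.0
top pump shift 0 0 1.0
 21.46 [0.5055 0.3091 0.219 ] [-0.56  0.55 -1.24] [ 0.03  0.02 -0.06] 0.0232
the job is handed in; nothing more can be done
```

The lids are separated and the job is handed in at about 21.5 s. I gripped the stuck pair by the knob, set it on the white canister and pressed to about 35 N. I then lifted the outer lid straight off and am holding it 100 mm above where it sat (TCP z 0.219 against 0.119).

**What the last checks showed**
- **Press:** the plug snapped in about 4 mm above home, then came to a hard stop at the expected home height.
- **Lift:** the pull on the lids stayed around 1.5 N net of their weight where I read it, well under the 8 N it takes to unseat the inner lid.
- **Inner lid:** the pictures show it on the neck. Its back edge is within 0.3 px of the seated prediction; a lid stuck 4–6 mm high would be off by about 2 px.
- **Surroundings:** the canister base, both tins, the tray and the pump bottle show no shift (the side view of the pump was a weaker match, partly hidden by the arm).

**What disagreed**
- **Front edge of the inner lid:** it showed about 1.6 px higher than predicted. I put this down to rounded edges, because the held outer lid's lower edge was off by a similar amount. I did not confirm it separately.
- **Snap force:** I read only about 4 N between 1 mm steps, below the 11 N stated, so the peak was probably missed between readings.
- **Cameras:** the two views differed by about 3.7 mm in y on the canister mouth. I used a value between them, and the plug entered with no side contact.

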